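# Hold an exhibit carton in the corner of the measuring board

## Task

Bring the tall green carton to the measuring board, upright and with its long side along the fence, and hold it there for the record photograph: with one steady diagonal push keep it pressed firmly down on the board, flush against the fence and hard up against the blue stop block, all at once. Finish while still holding and pushing it - do not let go. Leave the red packet, the roll of tape and the stapler where they are.

Things in the scene. Friction and masses are not known exactly. Their poses are not given: they have to be found in the camera images.
- carton_mid (a point): Centre (half-way up) of the loose upright green carton with a blue printed panel on its sides and top: 84 mm long (its x), 52 mm wide (its y), 76 mm tall (its z), rigid, 0.15 to 0.35 kg. It stands on the desk.
- carton: The same green carton; origin at the centre of its underside, x along its 84 mm length, y along its 52 mm width, z up.
- corner (a point): Inner corner of the measuring board, where the fence face, the stop face and the top of the plate meet; the plate top here is 12 mm above the desk. Axes as the board's: x along the fence towards the stop block, y towards the fence, z up. The carton belongs at negative x and negative y of it; seated in the corner, its centre lies 42 mm back in x, 26 mm back in y and 38 mm up.
- jig: The measuring board, screwed to the desk, rigid; origin at desk level under the middle of its plate, same axes as the corner. The corner lies at x = +80, y = +50, z = +12 mm of it.
- plate: The board's white gridded plate, 240 x 170 x 12 mm; same origin and axes as the board. A carton bearing hard on it drags: friction then carries part of a sideways push.
- fence: Aluminium fence with a yellow and black scale on top, along the whole +y side of the plate: 20 mm thick, its top 24 mm above the plate, so a grip on the carton must stay higher than that. Its pressing face looks to -y, through the corner. Origin as the board's.
- stop: Blue stop block at the +x end of the plate: 22 mm thick, 70 mm wide, its top 44 mm above the plate. Its pressing face looks to -x, through the corner. Origin as the board's.
- red_packet: Bystander: flat red packet, 66 x 46 x 40 mm tall, loose; origin at the centre of its underside.
- tape_roll: Bystander: upright-axis roll of amber packing tape, 84 mm across, 48 mm tall, loose; origin at the centre of its underside.
- stapler: Bystander: black stapler, 115 mm long (its y), 34 mm wide, 48 mm tall, loose; origin at the centre of its underside.

How it is judged:
At the end, for the whole second after the job is handed in: Still held by the fingers: the green carton is upright on the plate, long side flush with the fence and end against the stop (each within 3 mm, 0.05 rad), at rest, pressed on fence, stop and plate at once with over 3, 2 and 6 N. Red packet, tape and stapler within 20 mm of their places (x of carton_mid in the frame of corner between -0.0455 and -0.039 m and y of carton_mid in the frame of corner between -0.0295 and -0.023 m and z of carton_mid in the frame of corner between 0.035 and 0.041 m and angle between the x axis of carton and the x axis of jig, either way round below 0.05 rad and angle between the z axis of carton and the z axis of jig, either way round below 0.05 rad and contact force between carton and fence above 3 N and contact force between carton and stop above 2 N and contact force between carton and plate above 6 N and contact force between the fingers and carton above 2 N and linear speed of carton below 0.01 m/s); the arm keeps its last pose, push and grip.
It fails at once if the red packet was moved more than 20 mm or tipped (distance of red_packet from where it was at the start of the episode above 0.02 m or angle between red_packet's own z axis and vertical above 0.5 rad).
It fails at once if the roll of tape was moved more than 20 mm or tipped (distance of tape_roll from where it was at the start of the episode above 0.02 m or angle between tape_roll's own z axis and vertical above 0.5 rad).
It fails at once if the stapler was moved more than 20 mm or tipped (distance of stapler from where it was at the start of the episode above 0.02 m or angle between stapler's own z axis and vertical above 0.5 rad).
It also fails if it takes over 58 s, if anything falls off the work surface, if the arm or the gripper's body presses on something with over 40 N, if the wrist force passes 120 N, or if a joint passes its speed limit or range.

## Robot

A 6-joint arm with a two-finger parallel gripper is mounted at the origin on the work surface. World frame = base frame: x ahead of the robot, y to its left, z up, the work surface at z = 0. Lengths are in m, angles in rad, forces in N, time in s.
With the tool pointing down it reaches from about 0.35 to 0.925 m from the base axis. Payload 6.4 kg.
Tool frame: the origin (TCP) lies at the very end of the fingers, on their centre line; the grasp point (between the pads) lies 19 mm behind it (grip_point_offset is the distance from the TCP to the grasp point, in m); x points along the fingers, y is the direction in which the jaws open and shut, and the axes are right-handed (so a half turn about x gives the same grasp; the last joint's range is limited). The gripper opens to 85 mm and grips with 20 to 120 N. Pads are 22 mm wide; open, the fingers measure 114 mm over their backs; the gripper's body (76 mm by 85 mm) begins 54 mm behind the grasp point. The pads swing forward as they close: fully open they stand 13 mm farther back than shut.
Start: joints at [0.942, 0.245, 1.558, -0, 1.339, -0.174], TCP at [0.286, 0.584, 0.231] pointing down, gripper open.
Joint ranges: [-3.13, 3.13], [-1.02, 2.26], [0.13, 2.54], [-0.95, 4.09], [0.21, 2.88], [-2.74, 2.74]. Speed limits (rad/s): [2.57, 2.57, 3.14, 3.14, 3.14, 3.14].

## Interface

Orientations are given as a unit quaternion [x, y, z, w].
In Python, from workcell import state, capture, sign_off, grip_point_offset gives the robot as it stands.
- The arm moves only by the shell command python3 -m inch 'ROWS'. ROWS is a JSON object of lists of equal length, an entry for each row: "offset": the shift along the world's x, y, z in m, a list of three; "yaw": the turn about the world's z in rad; "grip": the closure, from 0 (fully open) to 1 (shut). In form: {"offset": [[tx, ty, tz], ...], "yaw": [yaw, ...], "grip": [grip, ...]}. A call has 1 to 10 rows; each row is the pose to reach, as a shift and turn from the pose commanded when the call began; what a row does not reach only later rows make up. A row lasts 1/8 s, in which the tool goes at most 62.5 mm and 10.7 degrees, less where a joint would pass 70% of its speed; a pose out of reach is approached as far as the arm can. A call with a gripper value outside its range is refused whole. The fingers move at their own pace and stop on an object; the grip force is fixed at half the most. Time passes only in rows, so rows that repeat a pose let the fingers close. It gives the time, the measured TCP pose, the force and the opening at its end, in the units of the state.
- state(): the state, without advancing time (a new reading comes with each control period).
- capture(name): name is "scene" or "top" or "wrist"; returns a dict with "img" (400x640x3 uint8, red, green, blue), "depth" (400x640 float32, m along the optical axis (not along the pixel's ray), 0 where there is no reading), "fx", "fy", "cx", "cy" (pixels), "extrinsics" (4x4, takes a point from camera to world coordinates); the wrist camera has in their place "hand_eye" (4x4, takes a point from camera to tool coordinates, whose origin is the TCP and whose axes are the tool frame's). Camera axes: x right, y up, looking along -z (the intrinsics and any distortion apply to the point x, -y, -z); pixel columns grow to the right and rows downward; lengths in m; the calibration is good to about 2 mm. A picture is of the moment at which its call begins: read the wrist's pose just before it.
- sign_off(): hands the job in, once; it reports no verdict.
The state is a dict: "clock": time; "q": joint angles; "qvel": joint speeds; "joint_torque": joint torques, N m; "tcp_pos": TCP position; "ee_rot": TCP orientation; "contact_force": force on the tool from outside, world axes, zero at the start; "torque": the same for the moment, N m; "finger_gap": finger opening in m.
Only numpy, scipy, OpenCV 4.12 (cv2) and the standard library are available. Lean on these libraries where they do the work, as an engineer would, in place of code of your own. Each camera call takes 0.05 s, during which the arm holds its last target. There are 200 camera calls.

## Working session

There is one attempt and no reset: what is moved stays moved. The work goes in short steps, Python scripts to look and compute and a shell command to move; the robot and the scene stay as the last step left them, time stands still between calls to the robot, and variables do not carry over. Pictures are saved under pics/ and viewed, on a budget of 10 in all, crops included, one or two more only if the job needs it, and the job is handed in when it is done.

```bash
mkdir -p pics; ls
python3 - <<'E'
from workcell import state,capture,grip_point_offset
import cv2,numpy as np
print(state(),grip_point_offset)
for n in("scene","top"):
    c=capture(n); np.savez(n+'.npz',**c)
    cv2.imwrite(f'pics/{n}0.png',c['img'][:,:,::-1]); print(n,c['fx'],c['cx'],c['cy'],c['extrinsics'].round(3).tolist(),[k for k in c])
E
```

```text
pics
{'clock': 0.0, 'q': array([ 9.41890872e-01,  2.45791734e-01,  1.55901414e+00, -1.31600424e-05,
        1.33868832e+00, -1.74098387e-01]), 'qvel': array([ 0.00047622,  0.00334258,  0.00166139, -0.00211923, -0.0010421 ,
        0.00105559]), 'joint_torque': array([ 1.94019973e-03, -4.29521763e+01, -3.26123893e+01, -1.53937918e-06,
        5.46040043e-03,  3.94465175e-06]), 'tcp_pos': array([0.28520363, 0.58347143, 0.23019454]), 'ee_rot': array([ 0.15879456,  0.68916085, -0.16003576,  0.68864371]), 'contact_force': array([ 0.57565648, -0.44348628, -0.03761984]), 'torque': array([ 0.03123902,  0.0067433 , -0.00591699]), 'finger_gap': 0.08553312783670873} 0.0187
scene 427.6683667270135 319.95025896507946 198.86130883898312 [[-0.711, -0.412, 0.57, 1.1], [0.703, -0.414, 0.578, 0.546], [-0.003, 0.812, 0.584, 0.624], [0.0, 0.0, 0.0, 1.0]] ['img', 'depth', 'fx', 'fy', 'cx', 'cy', 'extrinsics']
top 367.9931213721078 320.0566306163021 198.19331306644847 [[0.021, 0.988, -0.156, 0.427], [-1.0, 0.023, 0.012, -0.011], [0.015, 0.156, 0.988, 1.026], [0.0, 0.0, 0.0, 1.0]] ['img', 'depth', 'fx', 'fy', 'cx', 'cy', 'extrinsics']
```

View pics/scene0.png

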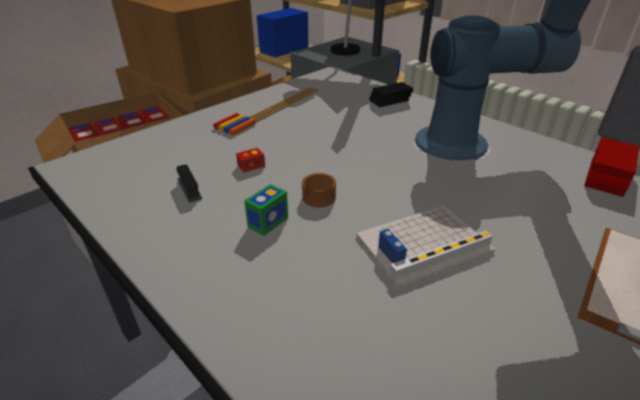

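View pics/top0.png

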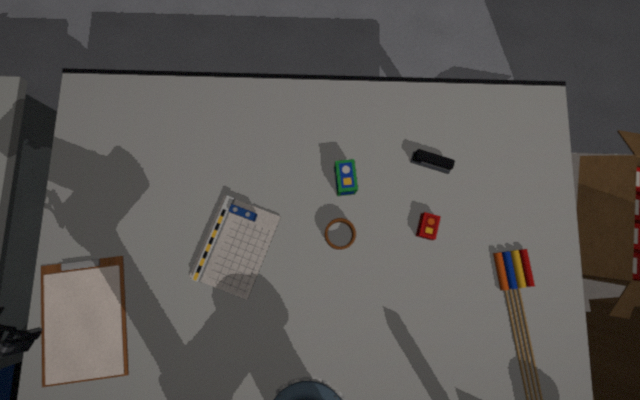

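The top view shows the carton at (346,172), tape (340,234), packet (428,226), stapler (433,160), and the board at about (237,247) with the fence on its left and the stop at (243,211). Next I'll fit poses from depth.

```bash
cat > h.py <<'E'
import numpy as np,cv2
def pts(c,T=None):
    T=c['extrinsics'] if T is None else T
    d=c['depth'];v,u=np.mgrid[:400,:640]
    P=np.stack([(u-c['cx'])/c['fx']*d,-(v-c['cy'])/c['fy']*d,-d,np.ones_like(d)],-1)@T.T
    P=P[...,:3];P[d==0]=np.nan
    return P
def rect(p):
    (c,s,a)=cv2.minAreaRect((p[:,:2]*1000).astype(np.float32))
    return np.round(c,1),np.round(s,1),round(a,1),len(p),np.round(np.median(p[:,2])*1000,1)
E
python3 - <<'E'
import numpy as np
from h import *
for n in("scene","top"):
    c=dict(np.load(n+'.npz')); P=pts(c); I=c['img'].astype(int)
    R,G,B=I[...,0],I[...,1],I[...,2]
    boxes=dict(top=dict(carton=(325,150,365,205),tape=(320,210,362,255),red=(410,205,447,245),stap=(405,142,462,178),board=(185,190,285,302)),
      scene=dict(carton=(238,180,295,238),tape=(297,170,342,210),red=(230,142,272,175),stap=(170,160,208,205),board=(350,200,500,285)))[n]
    q=P[(P[...,2]<.01)&(P[...,2]>-.02)&(abs(P[...,0]-.5)<.3)&(abs(P[...,1])<.4)];print(n,'desk z',np.median(q[:,2])*1000)
    for k,(x0,y0,x1,y1) in boxes.items():
        p=P[y0:y1,x0:x1].reshape(-1,3);i=I[y0:y1,x0:x1].reshape(-1,3)
        z=p[:,2]
        if k=='board':
            for nm,lo,hi in(('plate',.007,.017),('fence',.031,.041),('stop',.051,.062)): 
                m=(z>lo)&(z<hi); 
                print(nm,rect(p[m]))
        else:
            zt=np.nanpercentile(z,97); m=(z>zt-.006)
            print(k,rect(p[m]),'all',rect(p[z>.015]))
E
```

```text
scene desk z 2.5158639300473795
carton (array([644.5, -89.6]), array([85.8, 54.2]), 7.7, 575, np.float64(78.8)) all (array([644.7, -88.8]), array([86.3, 55.8]), 8.0, 1469, np.float64(64.3))
tape (array([492.4, -76.5]), array([81.9, 82.4]), 43.3, 266, np.float64(49.8)) all (array([492.6, -76.5]), array([82.5, 83.4]), 46.7, 858, np.float64(37.4))
red (array([ 519.2, -319.1]), array([48.8, 67. ]), 75.6, 237, np.float64(42.9)) all (array([ 519.3, -318.8]), array([51.1, 66.8]), 76.9, 451, np.float64(39.3))
stap (array([ 703., -336.]), array([111.3,  29.5]), 73.5, 281, np.float64(50.6)) all (array([ 703.2, -335.4]), array([112.7,  29.6]), 73.7, 431, np.float64(49.3))
plate (array([452.4, 206.6]), array([172.6, 242.5]), 70.2, 4139, np.float64(14.2))
fence (array([475.8, 261. ]), array([ 94.5, 239.9]), 51.3, 1132, np.float64(38.0))
stop (array([542.8, 186.5]), array([70.2, 22.7]), 70.7, 308, np.float64(58.1))
top desk z -0.5136940420987779
carton (array([640.7, -91.5]), array([84.4, 51.8]), 7.3, 596, np.float64(75.8)) all (array([640.5, -91.4]), array([84.8, 52.8]), 7.2, 720, np.float64(75.4))
tape (array([487.7, -78.6]), array([82.2, 81.4]), 45.4, 279, np.float64(47.0)) all (array([487.6, -78.5]), array([82.2, 81.6]), 45.4, 327, np.float64(46.7))
red (array([ 515.1, -320.4]), array([46.7, 66.2]), 75.8, 414, np.float64(40.0)) all (array([ 515., -320.]), array([47.6, 66.6]), 76.2, 486, np.float64(39.6))
stap (array([ 698.5, -337.1]), array([109. ,  29.7]), 73.8, 389, np.float64(47.3)) all (array([ 698.9, -337.2]), array([109. ,  30.9]), 72.6, 498, np.float64(46.5))
plate (array([450.1, 205.2]), array([170.9, 240.3]), 70.1, 4436, np.float64(11.2))
fence (array([457.7, 229. ]), array([ 95.3, 239.4]), 68.7, 704, np.float64(35.1))
stop (array([538.7, 183.7]), array([69. , 21.6]), 70.3, 215, np.float64(55.4))
```

Run:
```python
from workcell import state
from scipy.spatial.transform import Rotation as R
import numpy as np
r=R.from_quat(state()['ee_rot']).as_matrix();print(r.round(3)); a=np.degrees(np.arctan2(r[1,1],r[0,1]));print('jaw',a)
for t in(97.5,-82.5):print(np.radians((t-a+180)%360-180))
print(np.array([.642,-.091])-state()['tcp_pos'][:2])
```

```text
[[-0.001  0.439  0.898]
 [-0.001  0.898 -0.439]
 [-1.    -0.002 -0.   ]]
jaw 63.942773620321276
0.5856840881624905
-2.555908565427303
[ 0.35676893 -0.67452254]
```

```bash
python3 -m inch '{"offset": [[0.03,-0.055,0],[0.06,-0.11,0],[0.085,-0.165,0],[0.115,-0.22,0],[0.145,-0.275,0],[0.175,-0.33,0],[0.2,-0.385,0],[0.23,-0.44,0],[0.26,-0.495,0],[0.29,-0.55,0]], "yaw": [0.1,0.2,0.3,0.4,0.5,0.586,0.586,0.586,0.586,0.586], "grip": [0,0,0,0,0,0,0,0,0,0]}'
python3 -m inch '{"offset": [[0.03,-0.055,0],[0.05,-0.1,0],[0.066,-0.125,-0.02],[0.066,-0.125,-0.02],[0.066,-0.125,-0.02]], "yaw": [0,0,0,0,0], "grip": [0,0,0,0,0]}'
python3 - <<'E'
from workcell import state,capture
from scipy.spatial.transform import Rotation as R
import numpy as np
from h import *
s=state();r=R.from_quat(s['ee_rot']).as_matrix()
c=capture('wrist');T=np.eye(4);T[:3,:3]=r;T[:3,3]=s['tcp_pos'];T=T@c['hand_eye']
P=pts(c,T);z=P[...,2]
m=(z>.065)&(z<.088)&(abs(P[...,0]-.642)<.08)&(abs(P[...,1]+.09)<.08)
print(rect(P[m]));print('jaw',np.degrees(np.arctan2(r[1,1],r[0,1])),s)
cv2.imwrite('pics/w1.png',c['img'][:,:,::-1])
E
```

```text
clock: 1.35
tcp_pos: [0.5757, 0.0324, 0.231]
ee_rot: [-0.046, 0.706, 0.046, 0.705]
contact_force: [0.9, 0.2, 0.8]
finger_gap: 0.085
clock: 1.98
tcp_pos: [0.641, -0.0901, 0.2111]
ee_rot: [-0.046, 0.706, 0.047, 0.705]
contact_force: [0.1, -0.4, 0.1]
finger_gap: 0.0857
(array([642.7, -88.9]), array([83.5, 52.1]), 7.2, 4735, np.float64(77.0))
jaw 97.53696184801247 {'clock': 1.975, 'q': array([-3.14561795e-01,  2.56661472e-01,  1.58178628e+00,  2.33358960e-04,
        1.30400589e+00, -2.01696474e+00]), 'qvel': array([ 0.0126979 , -0.02120481, -0.0049244 , -0.00255776, -0.00326871,
        0.00073419]), 'joint_torque': array([-8.18662550e-01, -4.18945563e+01, -3.18952632e+01, -2.56150315e-02,
       -5.76899416e-03, -4.36456162e-05]), 'tcp_pos': array([ 0.64096928, -0.09007851,  0.21107678]), 'ee_rot': array([-0.04628775,  0.70583089,  0.04666155,  0.70532468]), 'contact_force': array([ 0.06256536, -0.42455986,  0.14905395]), 'torque': array([-0.00792564, -0.01855974,  0.0088762 ]), 'finger_gap': 0.08565679699004773}
```

View pics/w1.png

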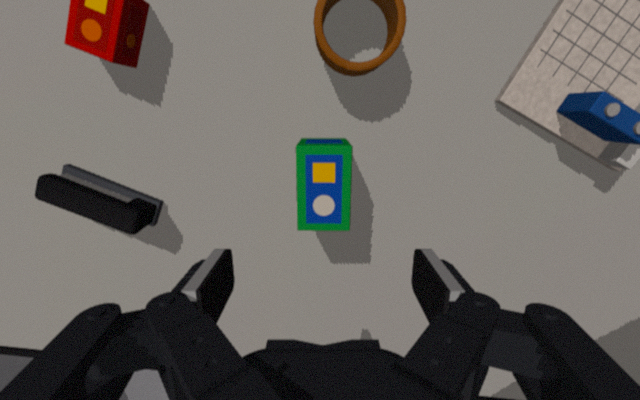

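The wrist view shows the carton at (297–351, 138–230), centred between the fingers and aligned with them. I'll descend and grip.

```bash
python3 -m inch '{"offset": [[0.001,0.001,-0.04],[0.001,0.001,-0.08],[0.001,0.001,-0.12],[0.001,0.001,-0.15],[0.001,0.001,-0.17],[0.001,0.001,-0.181],[0.001,0.001,-0.181],[0.001,0.001,-0.181]], "yaw": [0,0,0,0,0,0,0,0], "grip": [0,0,0,0,0,0,0,0]}'
python3 -m inch '{"offset": [[0,0,0],[0,0,0],[0,0,0],[0,0,0],[0,0,0],[0,0,0],[0,0,0],[0,0,0]], "yaw": [0,0,0,0,0,0,0,0], "grip": [1,1,1,1,1,1,1,1]}'
```

```text
clock: 3.02
tcp_pos: [0.6433, -0.0899, 0.0317]
ee_rot: [-0.047, 0.705, 0.046, 0.706]
contact_force: [-0.3, 0.8, -0.1]
finger_gap: 0.0855
clock: 4.03
tcp_pos: [0.643, -0.0899, 0.0311]
ee_rot: [-0.047, 0.705, 0.046, 0.706]
contact_force: [-0.8, -0.2, 5.5]
finger_gap: 0.0512
```

```bash
python3 -m inch '{"offset": [[0,0,0.02],[0,0,0.05],[0,0,0.08],[0,0,0.09],[-0.01,0.02,0.09],[-0.03,0.06,0.09],[-0.05,0.1,0.09],[-0.075,0.14,0.09],[-0.096,0.18,0.09],[-0.118,0.22,0.09]], "yaw": [0,0,0,0,-0.05,-0.12,-0.2,-0.28,-0.36,-0.44], "grip": [1,1,1,1,1,1,1,1,1,1]}'
python3 -m inch '{"offset": [[-0.02,0.04,0],[-0.036,0.065,0],[-0.043,0.08,0],[-0.043,0.08,0],[-0.043,0.08,0]], "yaw": [-0.02,-0.036,-0.036,-0.036,-0.036], "grip": [1,1,1,1,1]}'
cat > look.py <<'E'
import sys
from workcell import state,capture
from scipy.spatial.transform import Rotation as R
from h import *
s=state();print({k:s[k].round(3) for k in('tcp_pos','contact_force')},s['finger_gap'],s['clock'])
r=R.from_quat(s['ee_rot']).as_matrix();print('jaw',np.degrees(np.arctan2(r[1,1],r[0,1])),'toolx',r[:,0].round(3))
th=np.radians(-19.8);B=np.array([[np.cos(th),np.sin(th)],[-np.sin(th),np.cos(th)]])
for n in('scene','top'):
    c=capture(n);P=pts(c)
    cv2.imwrite(f'pics/{n}{sys.argv[1]}.png',c['img'][:,:,::-1]); np.savez(f'{n}{sys.argv[1]}.npz',P=P,img=c['img'])
E
python3 look.py 2
python3 - <<'E'
import cv2,numpy as np
a=cv2.imread('pics/scene2.png')[120:300,320:540];b=cv2.imread('pics/top2.png')[150:310,150:310]
a=cv2.resize(a,(550,450),interpolation=3);cv2.imwrite('pics/c2.png',a)
E
```

```text
clock: 5.28
tcp_pos: [0.5226, 0.1315, 0.1194]
ee_rot: [0.11, 0.699, -0.11, 0.698]
contact_force: [0.8, -0.6, -1.7]
finger_gap: 0.0514
clock: 5.9
tcp_pos: [0.4819, 0.2096, 0.1202]
ee_rot: [0.121, 0.697, -0.122, 0.697]
contact_force: [0.4, -0.5, -2.3]
finger_gap: 0.0512
{'tcp_pos': array([0.482, 0.21 , 0.12 ]), 'contact_force': array([ 0.403, -0.487, -2.287])} 0.05117406909198507 5.9
jaw 70.20333251869468 toolx [ 0. -0. -1.]
```

View pics/c2.png

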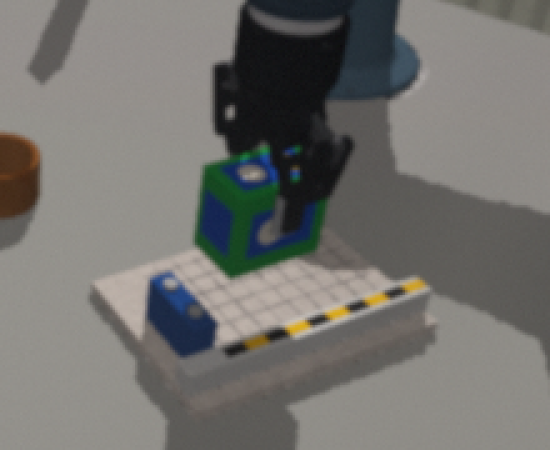

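The carton hangs upright in the grip above the plate, clear of the stop (crop 180,310) and the fence. I'll lower it.

```bash
python3 -m inch '{"offset": [[0,0,-0.03],[0,0,-0.055],[0,0,-0.065],[0,0,-0.07],[0,0,-0.073],[0,0,-0.073]], "yaw": [0,0,0,0,0,0], "grip": [1,1,1,1,1,1]}'
python3 -m inch '{"offset": [[0,0,-0.002],[0,0,-0.003],[0,0,-0.004],[0,0,-0.004]], "yaw": [0,0,0,0], "grip": [1,1,1,1]}'
```

```text
clock: 6.75
tcp_pos: [0.4818, 0.2104, 0.0479]
ee_rot: [0.121, 0.696, -0.121, 0.697]
contact_force: [0.5, -0.2, -1.5]
finger_gap: 0.0512
clock: 7.25
tcp_pos: [0.4813, 0.2104, 0.0433]
ee_rot: [0.121, 0.697, -0.121, 0.697]
contact_force: [-0.3, 0.8, -1.4]
finger_gap: 0.0511
```

```bash
python3 -m inch '{"offset": [[0.001,0.003,0],[0.002,0.005,0],[0.0025,0.007,0],[0.0025,0.007,0]], "yaw": [0,0,0,0], "grip": [1,1,1,1]}'
python3 -m inch '{"offset": [[0.0003,0.001,0],[0.0007,0.002,0],[0.0007,0.002,0]], "yaw": [0,0,0], "grip": [1,1,1]}'
python3 -m inch '{"offset": [[0.0003,0.001,0],[0.0007,0.002,0],[0.0007,0.002,0]], "yaw": [0,0,0], "grip": [1,1,1]}'
```

```text
clock: 7.75
tcp_pos: [0.4839, 0.2175, 0.0433]
ee_rot: [0.121, 0.697, -0.121, 0.697]
contact_force: [0.2, -0.4, -1.3]
finger_gap: 0.0513
clock: 8.12
tcp_pos: [0.4846, 0.2194, 0.0433]
ee_rot: [0.121, 0.697, -0.121, 0.697]
contact_force: [-0.0, -0.3, -1.7]
finger_gap: 0.0513
clock: 8.5
tcp_pos: [0.4852, 0.2214, 0.0433]
ee_rot: [0.121, 0.697, -0.121, 0.697]
contact_force: [-0.2, 0.3, -2.3]
finger_gap: 0.0513
```

```bash
for i in 1; do python3 -m inch '{"offset": [[0.0003,0.001,0],[0.0003,0.001,0]], "yaw": [0,0], "grip": [1,1]}'
python3 -m inch '{"offset": [[0.0003,0.001,0],[0.0003,0.001,0]], "yaw": [0,0], "grip": [1,1]}'
done
```

```text
clock: 8.75
tcp_pos: [0.4852, 0.2215, 0.0432]
ee_rot: [0.12, 0.697, -0.122, 0.696]
contact_force: [-2.3, -5.7, 0.1]
finger_gap: 0.0516
clock: 9.0
tcp_pos: [0.4852, 0.2215, 0.0433]
ee_rot: [0.119, 0.697, -0.123, 0.696]
contact_force: [-3.6, -9.6, 3.1]
finger_gap: 0.0513
```

Fence contact at about 10 N. Easing off slightly, I'll slide toward the stop.

```bash
python3 -m inch '{"offset": [[0.0025,-0.002,0],[0.0045,-0.0027,0],[0.0065,-0.0034,0],[0.0065,-0.0034,0]], "yaw": [0,0,0,0], "grip": [1,1,1,1]}'
python3 -m inch '{"offset": [[0.0009,-0.0003,0],[0.0019,-0.0007,0],[0.0019,-0.0007,0]], "yaw": [0,0,0], "grip": [1,1,1]}'
python3 -m inch '{"offset": [[0.0009,-0.0003,0],[0.0009,-0.0003,0]], "yaw": [0,0], "grip": [1,1]}'
```

```text
clock: 9.5
tcp_pos: [0.4908, 0.2194, 0.0433]
ee_rot: [0.12, 0.698, -0.122, 0.695]
contact_force: [-6.9, -4.0, 5.1]
finger_gap: 0.0516
clock: 9.88
tcp_pos: [0.4926, 0.2188, 0.0434]
ee_rot: [0.12, 0.698, -0.122, 0.695]
contact_force: [-7.1, -3.8, 7.3]
finger_gap: 0.0516
clock: 10.12
tcp_pos: [0.4933, 0.2185, 0.0433]
ee_rot: [0.12, 0.698, -0.122, 0.695]
contact_force: [-7.5, -2.8, 7.3]
finger_gap: 0.0513
```

```bash
python3 -m inch '{"offset": [[0.0009,-0.0003,0],[0.0019,-0.0007,0],[0.0019,-0.0007,0]], "yaw": [0,0,0], "grip": [1,1,1]}'
python3 -m inch '{"offset": [[0.0009,-0.0003,0],[0.0009,-0.0003,0]], "yaw": [0,0], "grip": [1,1]}'
python3 -m inch '{"offset": [[0.0009,-0.0003,0],[0.0009,-0.0003,0]], "yaw": [0,0], "grip": [1,1]}'
```

```text
clock: 10.5
tcp_pos: [0.4954, 0.2178, 0.0434]
ee_rot: [0.12, 0.698, -0.122, 0.695]
contact_force: [-8.4, -3.1, 5.8]
finger_gap: 0.0515
clock: 10.75
tcp_pos: [0.4955, 0.2178, 0.0434]
ee_rot: [0.12, 0.699, -0.122, 0.694]
contact_force: [-11.2, -3.3, 10.4]
finger_gap: 0.0512
clock: 11.0
tcp_pos: [0.4955, 0.2178, 0.0434]
ee_rot: [0.12, 0.7, -0.122, 0.694]
contact_force: [-16.1, -1.8, 14.2]
finger_gap: 0.0513
```

```bash
python3 -m inch '{"offset": [[0.0003,0.001,-0.0005],[0.0006,0.0018,-0.001],[0.0006,0.0018,-0.001],[0.0006,0.0018,-0.001]], "yaw": [0,0,0,0], "grip": [1,1,1,1]}'
python3 look.py 3
python3 - <<'E'
import cv2,numpy as np
from workcell import state
from h import *
from scipy.spatial.transform import Rotation as R
for n in('scene','top'):
    d=np.load(f'{n}3.npz');P=d['P'];I=d['img'].astype(int);z=P[...,2]
    col=(I[...,1]>I[...,0]+15)|(I[...,2]>I[...,0]+15)
    near=(abs(P[...,0]-.495)<.07)&(abs(P[...,1]-.216)<.07)
    q=P[near&col&(z>.062)&(z<.084)&(I[...,1]>I[...,0]+15)]
    zt=q[:,2]; print(n,rect(q),np.percentile(zt*1000,[50,90,97]))
    t=q[(zt>.083) | (zt>np.percentile(zt,60)-.004)]
    A=np.c_[t[:,:2]-t[:,:2].mean(0),np.ones(len(t))];print('top',rect(t),'slopes',np.linalg.lstsq(A,t[:,2],rcond=None)[0])
a=cv2.imread('pics/scene3.png')[150:290,340:510];cv2.imwrite('pics/c3.png',cv2.resize(a,(680,560),interpolation=3))
E
```

```text
clock: 11.5
tcp_pos: [0.4955, 0.2179, 0.0434]
ee_rot: [0.119, 0.7, -0.123, 0.693]
contact_force: [-23.3, -12.0, 26.7]
finger_gap: 0.0515
{'tcp_pos': array([0.495, 0.218, 0.043]), 'contact_force': array([-23.285, -12.034,  26.711])} 0.051503761652340684 11.5
jaw 70.28536794523086 toolx [-0.012 -0.005 -1.   ]
scene (array([534.3, 212. ]), array([26.9, 59.3]), 10.9, 229, np.float64(73.8)) [73.75085529 82.27745057 83.47929955]
top (array([534. , 212.1]), array([26.3, 59. ]), 10.9, 144, np.float64(77.4)) slopes [0.02397427 0.00120226 0.07769083]
top (array([496.4, 186.6]), array([ 1.8, 58.3]), 71.2, 22, np.float64(73.6)) [73.58947265 80.38199998 80.56076583]
top (array([495.9, 186.8]), array([ 1.8, 57.2]), 71.2, 15, np.float64(75.4)) slopes [0.71229828 1.79450122 0.07623499]
```

View pics/c3.png

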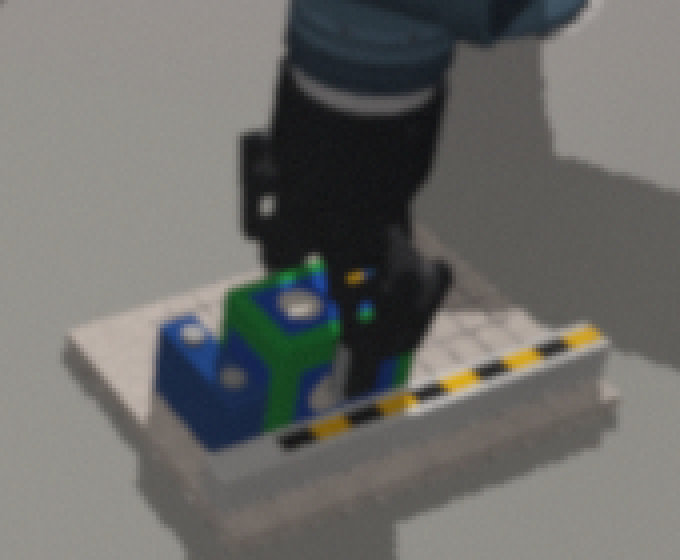

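The carton sits in the corner, touching the fence and the stop. I'll check for tilt with a better height band.

Run:
```python
from h import *
th=np.radians(-19.8);x=np.array([np.cos(th),np.sin(th)]);y=np.array([-x[1],x[0]]);C=np.array([.5434,.2258])
def plane(t,nm):
    m=np.median(t,0);t=t[np.linalg.norm(t-m,axis=1)<.08]
    for _ in range(3):
        n=np.linalg.svd(t-t.mean(0),full_matrices=False)[2][-1];e=(t-t.mean(0))@n;t=t[abs(e)<max(2*e.std(),.001)]
    n=n*np.sign(n[np.argmax(abs(n))]);print(nm,len(t),'c',t.mean(0).round(4),'n(board)',round(n[:2]@x,3),round(n[:2]@y,3),round(n[2],3))
d=np.load('scene3.npz');P=d['P'];I=d['img'].astype(int);Q=P.copy();Q[...,:2]-=C
b=np.stack([Q[...,:2]@x,Q[...,:2]@y,Q[...,2]],-1)
sat=I.max(-1)-I.min(-1)>25
in_=(b[...,0]<.008)&(b[...,0]>-.095)&(b[...,1]<.008)&(b[...,1]>-.06)
m=in_&sat&(b[...,2]>.085)&(b[...,2]<.096);print('top x rng',np.percentile(b[m][:,0],[1,99]),'y',np.percentile(b[m][:,1],[1,99]));plane(P[m],'top')
m=in_&sat&(b[...,2]>.045)&(b[...,2]<.084)&(abs(b[...,1])<.008)&(b[...,0]<-.004);print('yface',np.median(b[m],0));plane(P[m],'y face')
m=in_&sat&(b[...,2]>.062)&(b[...,2]<.084)&(abs(b[...,0])<.008)&(b[...,1]<-.004);print('xface',np.median(b[m],0));plane(P[m],'x face')
# references
m=(abs(b[...,0]+.05)<.12)&(b[...,1]>.003)&(b[...,1]<.017)&(b[...,2]>.03)&(b[...,2]<.045);print('fence top y',np.percentile(b[m][:,1],[1,99]));
m=(b[...,0]>.0)&(b[...,0]<.03)&(b[...,1]<.0)&(b[...,1]>-.08)&(b[...,2]>.053)&(b[...,2]<.062);print('stop top x',np.percentile(b[m][:,0],[1,50,99]));plane(P[m],'stoptop')
```

```text
top x rng [-0.06300494  0.00160384] y [-0.04914298  0.00263453]
top 329 c [0.515  0.2102 0.0906] n(board) 0.016 0.008 1.0
yface [-0.01823033  0.00125085  0.06331335]
y face 168 c [0.5173 0.2365 0.0638] n(board) -0.001 1.0 -0.007
xface [ 0.00090957 -0.02467023  0.07266545]
x face 109 c [0.536  0.2029 0.073 ] n(board) 1.0 0.007 0.006
fence top y [0.00313403 0.01678968]
stop top x [9.24526351e-05 1.32760876e-02 2.40263854e-02]
stoptop 269 c [0.5433 0.1889 0.0583] n(board) 0.069 -0.003 0.998
```

Upright within about 0.02 rad and flush in yaw. Top height is right. I'll add a small sideways margin, let it settle, and check steadiness.

```bash
python3 -m inch '{"offset": [[0.0004,0.0004,0],[0.0008,0.0008,0],[0.0008,0.0008,0],[0.0008,0.0008,0]], "yaw": [0,0,0,0], "grip": [1,1,1,1]}'
python3 -m inch '{"offset": [[0,0,0],[0,0,0],[0,0,0],[0,0,0],[0,0,0],[0,0,0],[0,0,0],[0,0,0]], "yaw": [0,0,0,0,0,0,0,0], "grip": [1,1,1,1,1,1,1,1]}'
python3 look.py 4
python3 - <<'E'
from h import *
for k in '04':
    pass
a=dict(np.load('top.npz'));P=pts(a);Q=np.load('top4.npz')['P']
for n,(x0,y0,x1,y1) in dict(tape=(320,210,362,255),red=(410,205,447,245),stap=(405,142,462,178)).items():
    for S in(P,Q):
        p=S[y0:y1,x0:x1].reshape(-1,3);print(n,rect(p[p[:,2]>.015])[:3])
im=cv2.imread('pics/scene4.png')[150:290,340:510];cv2.imwrite('pics/c4.png',cv2.resize(im,(680,560),interpolation=3))
E
```

```text
clock: 12.1
tcp_pos: [0.4955, 0.2179, 0.0434]
ee_rot: [0.118, 0.701, -0.124, 0.692]
contact_force: [-27.1, -16.8, 31.4]
finger_gap: 0.0512
clock: 13.1
tcp_pos: [0.4954, 0.2179, 0.0434]
ee_rot: [0.118, 0.701, -0.124, 0.692]
contact_force: [-27.8, -15.7, 30.8]
finger_gap: 0.0512
{'tcp_pos': array([0.495, 0.218, 0.043]), 'contact_force': array([-27.817, -15.662,  30.792])} 0.05123390622002822 13.1
jaw 70.28950565015599 toolx [-0.014 -0.007 -1.   ]
tape (array([487.6, -78.5]), array([82.2, 81.6]), 45.4)
tape (array([487.7, -78.5]), array([82.4, 81.6]), 44.9)
red (array([ 515., -320.]), array([47.6, 66.6]), 76.2)
red (array([ 514.9, -320.5]), array([47.1, 66.3]), 76.0)
stap (array([ 698.9, -337.2]), array([109. ,  30.9]), 72.6)
stap (array([ 698.3, -337.4]), array([110.1,  31.8]), 72.5)
```

View pics/c4.png

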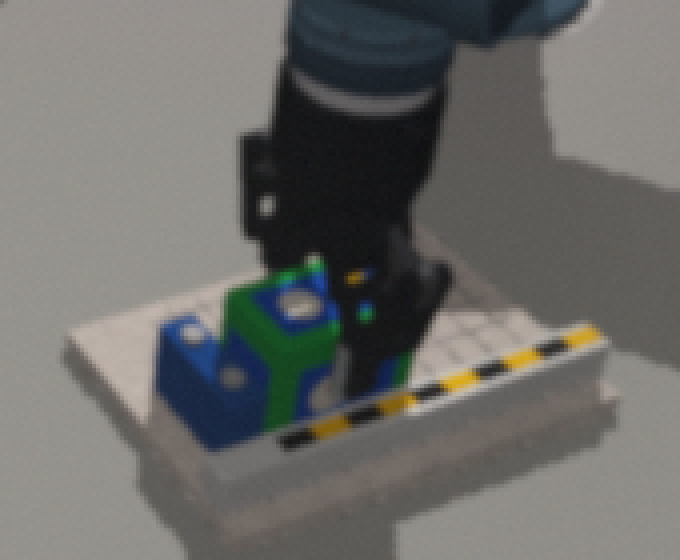

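The carton is seated in the corner at crop (280,350), unchanged and steady. The fingers clear the fence top by about 7 mm, and the bystanders are where they were.

```bash
python3 -c "
from workcell import sign_off;print(sign_off())"
```

```text
the job is handed in; nothing more can be done
None
```

I gripped the green carton across its width and carried it to the measuring board. I slid it to the fence, then to the blue stop, and handed in at about 13 s while still holding and pushing it diagonally.

**Push:** over the last second the wrist force was steady. In the board's axes it is about 21 N towards the stop, 24 N towards the fence and 31 N down. These are wrist readings. The separate fence, stop and plate forces cannot be measured, and plate friction takes part of the sideways push. Allowing for friction, I estimate all three are above their limits.

**Pose:** I measured this by depth fit just before the last 0.8 mm increase in push. The carton was tilted less than 0.02 rad and its long side was within about 0.01 rad of the fence. Its faces were about 1 mm from the estimated corner planes, and its top was at the seated height. After that push the tool tip did not move and the picture looked the same.

**Bystanders:** the red packet, tape and stapler were within 1 mm of where they started.

**Disagreement:** the two fixed cameras differed by 3 to 5 mm in position. I used values between them and let contact with the fence and stop set the final position.

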